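# Set the sprung end stop of a drilling jig to its middle notch and butt the work against it

### The arm

A 6-joint arm with a two-finger parallel gripper is mounted at the origin on a cart in front of the work surface, level with it; the furniture and walls round the work are solid. World frame = base frame: x ahead of the robot, y to its left, z up, the work surface at z = 0. Lengths are in mm, angles in rad, forces in N, time in s.
With the tool pointing down it reaches from about 425 to 1125 mm from the base axis. Payload 14.9 kg.
Tool frame: the origin (TCP) lies between the finger pads; the fingertips stand 22 mm ahead of it and the grasp point (between the pads) lies 3 mm ahead of it; z points along the fingers, y is the direction in which the jaws open and shut (so a half turn about z gives the same grasp; the last joint's range is limited). The gripper opens to 91 mm and grips with 3 to 60 N. Pads are 32 mm wide; open, the fingers measure 118 mm over their backs; the gripper's body (76 mm by 178 mm) begins 60 mm behind the grasp point.
Start: joints at [-0.033, 0.379, 1.734, -0, 1.028, -0.033], TCP at [700.013, -0.006, 235.932] pointing down, gripper open.
Joint ranges: [-2.77, 2.77], [-0.74, 2.19], [0, 2.66], [-1.06, 4.2], [0.31, 2.87], [-3.08, 3.08]. Speed limits (rad/s): [1.89, 1.89, 2.39, 3.14, 3.14, 3.14].

### API

Orientations are given as a rotation vector (axis times angle).
In Python, from plant import observe, imaging, ticket gives the robot as it stands.
- The arm moves only by the tool apply_moves, never from a script. Its arguments are lists of equal length, an entry for each row: "linear": the shift along the tool's x, y, z in cm, a list of three; "twist": the turn about the tool's z in degrees. A call has 1 to 5 rows; each row is the pose to reach, as a shift and turn from the pose commanded when the call began, along the tool's axes at that moment; what a row does not reach only later rows make up. A row lasts 1/8 s, in which the tool goes at most 62.5 mm and 10.7 degrees, less where a joint would pass 70% of its speed; a pose out of reach is approached as far as the arm can. A call with a gripper value outside its range is refused whole. "gripper" is the opening, from 0 (shut) to 1 (fully open), set as the call begins (left out, the last holds). The fingers move at their own pace and stop on an object; "force" is the grip in N (left out, the last holds). Time passes only in rows, so rows that repeat a pose let the fingers close. It gives the time, the measured TCP pose, the force and the opening at its end, in the units of the state.
- observe(): the state, without advancing time (a new reading comes with each control period).
- imaging.get_image(name): name is "scene" or "side" or "wrist"; returns the picture (420x560x3 uint8, blue, green, red); there is no depth.
- imaging.camera_model(name): a dict with "fx", "fy", "cx", "cy" (pixels), "k1" (the pictures are not rectified: a ray, as slopes to the right and down, at radius r is drawn at 1 + k1 r^2 times it, then the intrinsics apply), "eye" and "rotation" of the camera in the world. Camera axes: x right, y down, z forward; pixel columns grow to the right and rows downward; lengths in mm; the calibration is good to about 2 mm. A picture is of the moment at which its call begins: read the wrist's pose just before it. camera_model takes no time and is no camera call; for the wrist camera it gives the pose at the moment of the call.
- ticket.hand_in(): hands the job in, once; it reports no verdict.
The state is a dict: "time": time; "q": joint angles; "qvel": joint speeds; "effort": joint torques, N m; "tool_pos": TCP position; "tcp_rot": TCP orientation; "contact_force": force on the tool from outside, world axes, zero at the start; "wrist_torque": the same for the moment, N m; "gripper_width": finger opening in mm.
Only numpy, scipy, OpenCV 4.12 (cv2) and the standard library are available. Lean on these libraries where they do the work, as an engineer would, in place of code of your own. Each camera call takes 0.05 s, during which the arm holds its last target. There are 200 camera calls.

### The job

Set the drilling jig for its next hole, by pushing only, with nothing taken between the fingers: push the jig's orange tab against its spring until the yellow pawl snaps in behind the slide's tooth, then let go so that the slide springs back and latches at its middle position. Then push the small pine block lying in the jig's channel back along the channel until it rests against the brass stop pin of the latched slide, and take the hand away. Do not grip or lift the block or the tab, and leave the other things on the bench where they are.

Things in the scene. Friction and masses are not known exactly. Their poses are not given: they have to be found in the camera images.
- stop_jig: Drilling jig fixed to the bench: grey plate 12 mm thick, spanning x -45 to +63, y -155 to +150 mm. Origin under the channel's centre line, at bench level; y runs along the channel. Orange-tabbed slide in the -y half; in the +y half two aluminium fences (y -5 to +125, inner gap 56, tops 19 mm up) guide the pine block. Beside the slide: spring tube (x -44 to -31, top 32 mm), pawl on the +x side.
- stop_slide (a joint): Travel (m) of the black slide along the jig's +y: 0 at rest, 0.055 at its end. A spring pushes it back (3 N at rest, 8 N fully pushed, pawl adds up to 2 N). Pushed beyond about 0.032, best 0.036 or more, the pawl snaps in behind its tooth; let go, it returns and stays latched at 0.031, its middle position, firm against pushes toward -y. Let go earlier, it returns to 0.
- latch_pawl (a joint): Angle (rad) of the yellow sprung pawl with its brass latch pin, at jig x +23 to +60, y -150 to -70 mm, top 40 mm above the bench: about 0 when in (at rest, and when latched), up to about 0.2 while the slide's tooth passes. It needs no touching.
- push_tab (a point): Middle of the rear (-y) face of the upright orange tab on the slide; moves with the slide, axes as the jig's. The tab is 44 mm wide (x) and 8 mm thick (y) and stands free from 32 to 71 mm above the bench; this point is 55 mm up. Push it here toward the jig's +y.
- stop_face (a point): Middle of the +y end face of the brass stop pin (14 mm across, 24 mm above the bench) on the front of the slide; moves with the slide, axes as the jig's. The pine block is to rest against this face.
- pine_caul: Loose pine block 52 (x) x 72 (y) x 22 mm with a 9 mm high cleat on top (x -20 to +8, y -30 to -6), 0.1 to 0.2 kg. Origin at the centre of its underside; y along the channel, ends at y -36 and +36. It starts 38 to 73 mm from where the latched pin will stand; against the pin its origin is 36 mm from stop_face. Push its +y end (12 to 34 mm above the bench) toward -y.
- try_square: Try square lying flat on the bench on the right, 111 x 146 x 14 mm, wooden stock and steel blade; bystander. Origin at the centre of its underside.
- pliers: Pliers with red grips lying on the bench left of the jig, 49 x 164 x 11 mm; bystander. Origin at the centre of the underside.
- screw_jar: White jar with grey lid, 60 mm across, 73 mm high, standing on the left; bystander. Origin at the centre of its underside.
- maple_block: Plain maple block lying on the left, 52 x 170 x 30 mm; bystander. Origin at the centre of its underside.
- pencil: Yellow pencil on the left, 156 mm long, 7 mm thick; bystander. Origin at the centre of its underside.

How it is judged (in metres and radians):
On the way, in this order (a step that is already met when the one before it is completed fails the run):
1. the slide, pushed past the pawl and let go, has come back and is latched at its middle position with no finger on it (value of joint stop_slide between 0.026 and 0.034 m and value of joint latch_pawl below 0.05 rad and contact force between the fingers and stop_slide below 0.1 N and velocity of joint stop_slide between -0.01 and 0.01 m/s), for 0.2 s.
2. the pine block lies against the stop pin of the latched slide (value of joint stop_slide between 0.026 and 0.034 m and value of joint latch_pawl below 0.05 rad and y of pine_caul in the frame of stop_face between 0.032 and 0.0395 m and x of pine_caul in the frame of stop_face between -0.006 and 0.006 m and z of pine_caul in the frame of stop_jig below 0.017 m), for 0.1 s.
At the end, for the whole second after the job is handed in: The slide stands latched at its middle position (0.026 to 0.034 m, pawl in, below 0.05 rad), and the pine block lies flat on the channel floor (less than 5 mm above it, tilt under 0.1 rad), at rest, its end within 3.5 mm of the stop pin and its centre within 6 mm of the pin's centre line (all of step 2 and linear speed of pine_caul below 0.01 m/s and angle between pine_caul's own z axis and vertical below 0.1 rad); the robot touches nothing.
It fails at once if the pine block is lifted (10 mm or more off the channel floor) (z of pine_caul in the frame of stop_jig above 0.022 m).
It fails at once if the block is taken between the fingers (grasp point in or just above it) (x of the grasp point in the frame of pine_caul between -0.026 and 0.026 m and y of the grasp point in the frame of pine_caul between -0.034 and 0.034 m and z of the grasp point in the frame of pine_caul below 0.036 m).
It fails at once if the tab is taken between the fingers (grasp point in or just above it) (x of the grasp point in the frame of push_tab between -0.022 and 0.022 m and y of the grasp point in the frame of push_tab between 0 and 0.008 m and z of the grasp point in the frame of push_tab below 0.03 m).
It fails at once if a bystander (try square, pliers, screw jar, maple block, pencil) is moved by more than 30 mm (distance of any of try_square, pliers, screw_jar, maple_block, pencil from where it was at the start of the episode above 0.03 m).
It also fails if it takes over 48 s, if anything falls off the work surface, if the arm or the gripper's body presses on something with over 40 N, if the wrist force passes 120 N, or if a joint passes its speed limit or range.

## Working session

There is one attempt and no reset: what is moved stays moved. The work goes in short steps, Python scripts to look and compute and a tool call to move; the robot and the scene stay as the last step left them, time stands still between calls to the robot, and variables do not carry over. Pictures are saved under pics/ and viewed, about 8 in all and at most 12, crops included, and the job is handed in when it is done.

Besides the shell and the picture viewer there is one more tool, called after ">>>" by a JSON object that holds its "op" and its "data". apply_moves: Moves the arm, as the interface text tells. Its arguments: {"type":"object","properties":{"linear":{"type":"array"},"twist":{"type":"array"},"gripper":{"type":"number"},"force":{"type":"number"}},"required":["linear","twist"]}

```bash
ls; mkdir -p pics; cat > h.py <<'E'
import numpy as np, cv2
from plant import observe, imaging, ticket
def snap(n,f):
    m=imaging.camera_model(n); im=imaging.get_image(n); cv2.imwrite('pics/'+f,im); return im,m
def ray(m,u,v):
    d=np.array([(u-m['cx'])/m['fx'],(v-m['cy'])/m['fy']]); s=d.copy()
    for _ in range(20): s=d/(1+m['k1']*(s@s))
    return np.array(m['eye']), np.array(m['rotation'])@np.array([s[0],s[1],1])
def atz(m,u,v,z):
    e,d=ray(m,u,v); return e+d*(z-e[2])/d[2]
def tri(ps):
    A=np.zeros((3,3));b=np.zeros(3)
    for m,u,v in ps:
        e,d=ray(m,u,v); d=d/np.linalg.norm(d); P=np.eye(3)-np.outer(d,d);A+=P;b+=P@e
    x=np.linalg.solve(A,b); return x,[np.linalg.norm((np.eye(3)-np.outer(d/np.linalg.norm(d),d/np.linalg.norm(d)))@(x-e)) for e,d in [ray(*p) for p in ps]]
def proj(m,p):
    c=np.array(m['rotation']).T@(np.array(p)-m['eye']); s=c[:2]/c[2]; s=s*(1+m['k1']*(s@s)); return s*[m['fx'],m['fy']]+[m['cx'],m['cy']]
E
python3 - <<'E'
from h import *
import pickle
o=observe(); print(o)
M={}
for n in ['scene','side','wrist']:
    im,m=snap(n,n+'0.png'); M[n]=m; print(n,m)
pickle.dump(M,open('m0.pkl','wb'))
E
```

```text
pics
{'time': 0.0, 'q': array([-3.32973044e-02,  3.79391860e-01,  1.73477359e+00, -1.86568819e-05,
        1.02851877e+00, -3.33063259e-02]), 'qvel': array([-0.00079789, -0.00219694, -0.0031236 , -0.00037655, -0.00049639,
        0.00010952]), 'effort': array([ 6.45993277e-04, -7.63727903e+01, -4.34372771e+01,  6.49972307e-02,
        4.23743343e-02, -1.55693674e-04]), 'tool_pos': array([6.99627016e+02, 4.66999379e-03, 2.35303489e+02]), 'tcp_rot': array([-2.22086465e+00, -2.22090609e+00,  1.18941376e-03]), 'contact_force': array([-0.10546132, -0.15040459, -0.17028522]), 'wrist_torque': array([-0.02141068, -0.00064873,  0.05195365]), 'gripper_width': 91.4675543386653}
scene {'fx': 384.2965500524399, 'fy': 384.2965500524399, 'cx': 273.24942588195745, 'cy': 205.6284298203787, 'k1': -0.01412761206453439, 'eye': array([-163.32440128, -817.8585646 ,  605.91113301]), 'rotation': array([-1.93199067,  0.62693   , -0.43053292])}
side {'fx': 448.26176643183044, 'fy': 448.26176643183044, 'cx': 280.98571240479106, 'cy': 212.90916497913506, 'k1': -0.1457408764825026, 'eye': array([ 300.51873132, 1101.0003732 ,  950.15209241]), 'rotation': array([-0.30943232,  2.73599868, -1.2853008 ])}
wrist {'fx': 293.05794639968144, 'fy': 293.05794639968144, 'cx': 277.3118878769664, 'cy': 210.8653239776137, 'k1': -0.055646589587190015, 'eye': array([700.51718458,  73.13154047, 383.52891575]), 'rotation': array([ 2.87695238e+00,  5.98150530e-04, -1.80511793e-03])}
```

```bash
python3 - <<'E'
s=open('h.py').read()
s=s.replace("np.array(m['rotation'])","cv2.Rodrigues(np.array(m['rotation'],float))[0]")
open('h.py','w').write(s)
import cv2
for n in ['scene','side','wrist']:
    cv2.imwrite(f'pics/{n}0b.png',cv2.resize(cv2.imread(f'pics/{n}0.png'),(800,600),interpolation=cv2.INTER_CUBIC))
E
```

```text
(no output)
```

View pics/scene0b.png

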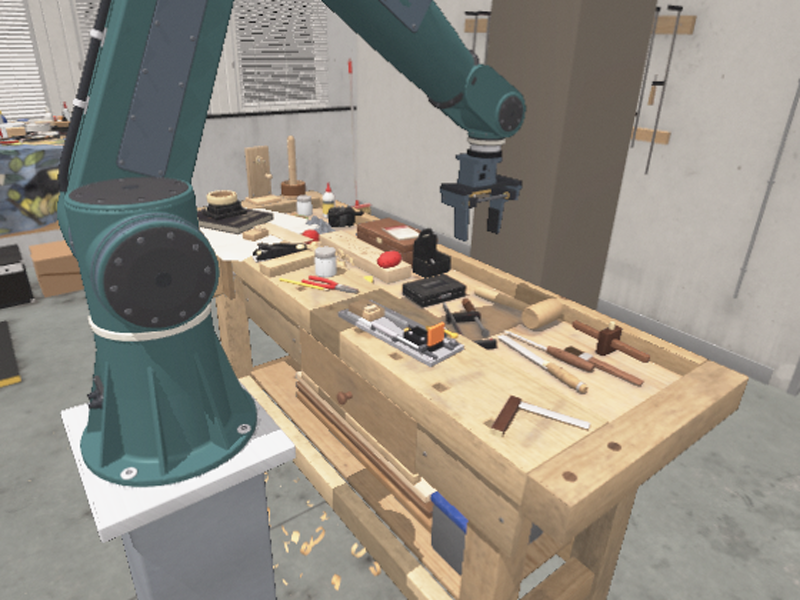

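View pics/side0b.png

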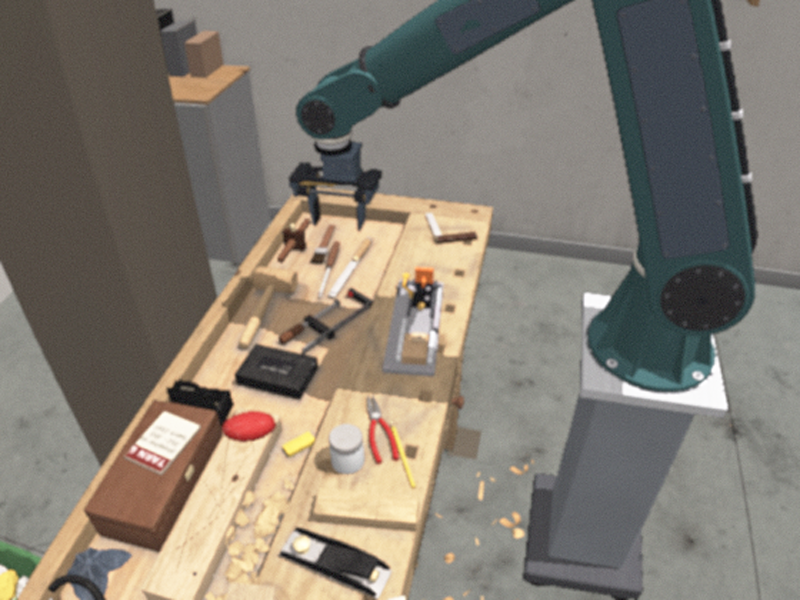

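View pics/wrist0b.png

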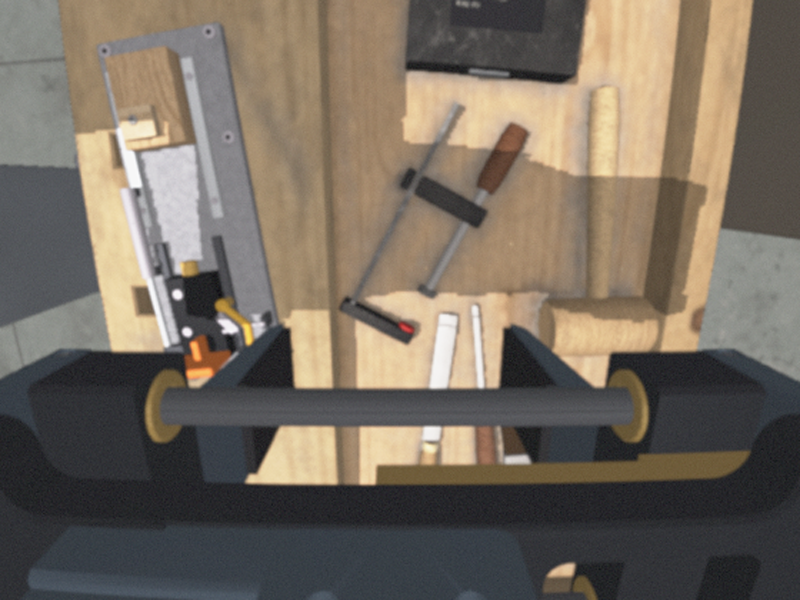

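```bash
python3 - <<'E'
from h import *
import pickle
m=pickle.load(open('m0.pkl','rb'))['wrist']
k=1/1.42857
f={'plateFL':(98,45,12),'plateFR':(221,24,12),'plateR2':(273,318,12),'scr1':(104,50,12),'scr2':(208,31,12),'scr3':(228,137,12),'blkFLtop':(107,50,34),'blkFRtop':(177,47,34),'blkNRtop':(194,143,34),'pin':(189,263,24),'tabTop':(207,340,71)}
for n,(u,v,z) in f.items(): print(n,atz(m,u*k,v*k,z).round(1))
E
```

```text
plateFL [453.  192.2  12. ]
plateFR [559.  203.6  12. ]
plateR2 [585.  -43.9  12. ]
scr1 [457.8 188.1  12. ]
scr2 [547.9 198.7  12. ]
scr3 [557.9 116.2  12. ]
blkFLtop [474.7 181.1  34. ]
blkFRtop [531.6 180.8  34. ]
blkNRtop [538.1 109.6  34. ]
pin [517.5  10.5  24. ]
tabTop [548.1 -43.9  71. ]
```

>>> {"op": "apply_moves", "data": {"linear": [[-3, -3.5, 1.5], [-6, -7, 3], [-9, -10.5, 5], [-12, -14, 7], [-14.1, -16.7, 8.5]], "twist": [-1.5, -3, -4.5, -6.1, -6.1], "gripper": 0, "force": 20}}

```text
time: 0.78
tool_pos: [531.3, -141.8, 150.1]
tcp_rot: [-2.1, -2.336, 0.001]
contact_force: [0.5, -0.5, -1.0]
gripper_width: 43.9
```

>>> {"op": "apply_moves", "data": {"linear": [[0, 0, 0], [0, 0, 0], [0, 0, 0]], "twist": [0, 0, 0]}}

```text
time: 1.15
tool_pos: [534.0, -140.7, 151.5]
tcp_rot: [2.099, 2.336, 0.001]
contact_force: [0.1, 0.3, -0.7]
gripper_width: 14.2
```

```bash
python3 - <<'E'
from h import *
import pickle
o=observe(); print(o['time'],o['tool_pos'],o['tcp_rot'],o['gripper_width'],o['contact_force'])
im,m=snap('wrist','w1.png'); pickle.dump(m,open('m1.pkl','wb'));print(m['eye'],m['rotation'])
cv2.imwrite('pics/w1b.png',cv2.resize(im,(800,600),interpolation=cv2.INTER_CUBIC))
E
```

```text
1.15 [ 534.00887643 -140.67962105  151.46384314] [2.09867859e+00 2.33647526e+00 7.97832932e-04] 14.192986723374748 [ 0.11818268  0.32366469 -0.6890915 ]
[526.67790423 -67.91449418 299.57875679] [2.87277105 0.15434041 0.02148984]
```

View pics/w1b.png

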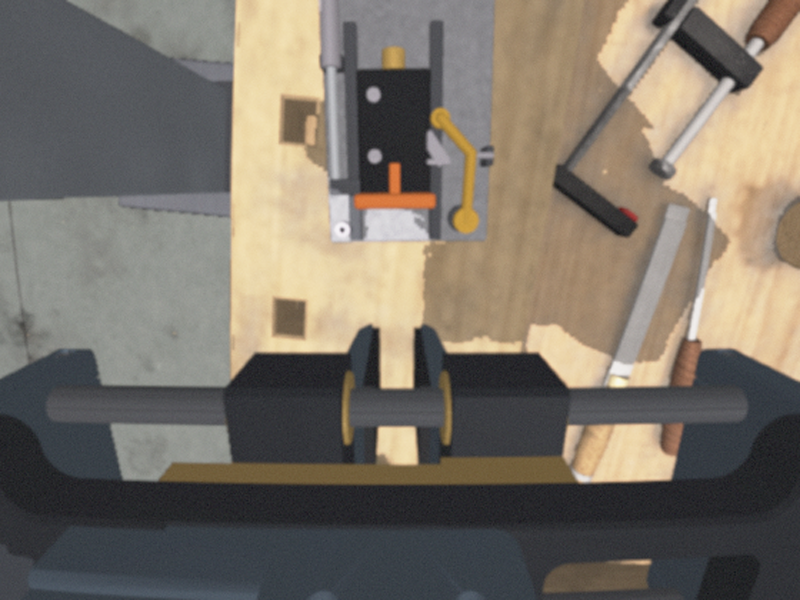

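```bash
python3 - <<'E'
from h import *
import pickle
M=pickle.load(open('m0.pkl','rb'));m0=M['wrist'];m=pickle.load(open('m1.pkl','rb'))
k=1/1.42857
P=lambda m,u,v,z:atz(m,u*k,v*k,z)
print('pin tri',tri([(m0,189*k,262*k),(m,393*k,47*k)]))
print('orange stem front', tri([(m0,203*k,337*k),(m,395*k,163*k)]))
print('tab in scene',tri([(M['scene'],427*k,326*k),(m,356*k,208*k)]),tri([(M['scene'],444*k,322*k),(m,436*k,208*k)]))
a,b=P(m,332,241,12),P(m,487,239.5,12)
print('rear',a,b,np.degrees(np.arctan2(*(b-a)[1::-1])))
for z in (67,71): 
  l,r=P(m,355,208,z),P(m,436,207.5,z); print('tab',l,r,np.degrees(np.arctan2(*(r-l)[1::-1])),(l+r)/2,np.linalg.norm(r-l))
th=np.radians(6.1);R=np.array([[np.cos(th),-np.sin(th)],[np.sin(th),np.cos(th)]])
for n,p,loc in [('RL',a,(-45,-155)),('RR',b,(63,-155)),('FR',P(m0,221,24,12),(63,150)),('FL',P(m0,98,45,12),(-45,150))]:
  print(n,p[:2]-R@loc)
print('tcp local',R.T@(observe()['tool_pos'][:2]-np.array([513,48])))
E
```

```text
pin tri (array([517.10921601,  12.44781326,  25.10680257]), [np.float64(1.325112472512529), np.float64(1.3251124725125805)])
orange stem front (array([525.43237374, -54.22433601,  33.25707044]), [np.float64(1.353112092454984), np.float64(1.3531120924550226)])
tab in scene (array([503.73812053, -77.41294436,  74.55921369]), [np.float64(4.2509666957597965), np.float64(4.250966695760002)]) (array([548.42558248, -75.23975342,  70.02423036]), [np.float64(1.046578603372025), np.float64(1.0465786033720779)])
rear [ 486.83388106 -107.60423003   12.        ] [592.56413313 -95.11853426  12.        ] 6.73487321905956
tab [505.66849593 -80.75612872  67.        ] [549.48612347 -75.76457611  67.        ] 6.498921587209418 [527.5773097  -78.26035242  67.        ] 44.1010213128173
tab [506.02982572 -80.53527219  71.        ] [549.09385688 -75.62956667  71.        ] 6.498921587209401 [527.5618413  -78.08241943  71.        ] 43.342550987814555
RL [515.10815749  51.30003453]
RR [513.44991159  52.30921059]
FR [512.29065003  47.75921367]
FL [513.71343537  47.84247991]
tcp local [   0.70909612 -189.78971251]
```

>>> {"op": "apply_moves", "data": {"linear": [[0, 0, 3.5], [0, 0, 7], [1.0, 0, 8.6], [3, 0.05, 8.6], [4, 0.05, 8.6]], "twist": [0, -0.3, -0.3, -0.3, -0.3]}}

```text
time: 1.82
tool_pos: [529.7, -99.6, 65.9]
tcp_rot: [2.092, 2.342, 0.001]
contact_force: [0.0, 0.5, -0.2]
gripper_width: 0.3
```

>>> {"op": "apply_moves", "data": {"linear": [[0.5, 0, 0], [1, 0, 0], [1.5, 0, 0], [2, 0, 0], [2.5, 0, 0]], "twist": [0, 0, 0, 0, 0]}}

```text
time: 2.45
tool_pos: [527.2, -76.7, 65.6]
tcp_rot: [2.093, 2.341, 0.001]
contact_force: [-0.6, -8.3, 6.6]
gripper_width: 0.7
```

>>> {"op": "apply_moves", "data": {"linear": [[0.5, 0, 0], [1, 0, 0], [1.5, 0, 0], [2, 0, 0], [2.4, 0, 0]], "twist": [0, 0, 0, 0, 0]}}

```text
time: 3.08
tool_pos: [524.4, -52.8, 65.5]
tcp_rot: [2.093, 2.341, 0.001]
contact_force: [0.8, -7.2, 5.2]
gripper_width: 0.3
```

>>> {"op": "apply_moves", "data": {"linear": [[0.0, 0, 0], [0, 0, 0]], "twist": [0, 0]}}

```text
time: 3.32
tool_pos: [524.4, -52.9, 65.5]
tcp_rot: [2.093, 2.341, 0.001]
contact_force: [-0.4, -7.7, 6.0]
gripper_width: 0.5
```

```bash
python3 - <<'E'
from h import *
import pickle
im,m=snap('wrist','w2.png'); pickle.dump(m,open('m2.pkl','wb'));print(m['eye'],m['rotation'],observe()['tool_pos'],observe()['contact_force'])
cv2.imwrite('pics/w2b.png',cv2.resize(im,(800,600),interpolation=cv2.INTER_CUBIC))
E
```

```text
[516.72199956  19.83596999 213.59337545] [2.87210312 0.16067673 0.02255626] [524.37816672 -52.96435583  65.47021037] [ 0.00838241 -6.56141237  5.0222818 ]
```

View pics/w2b.png

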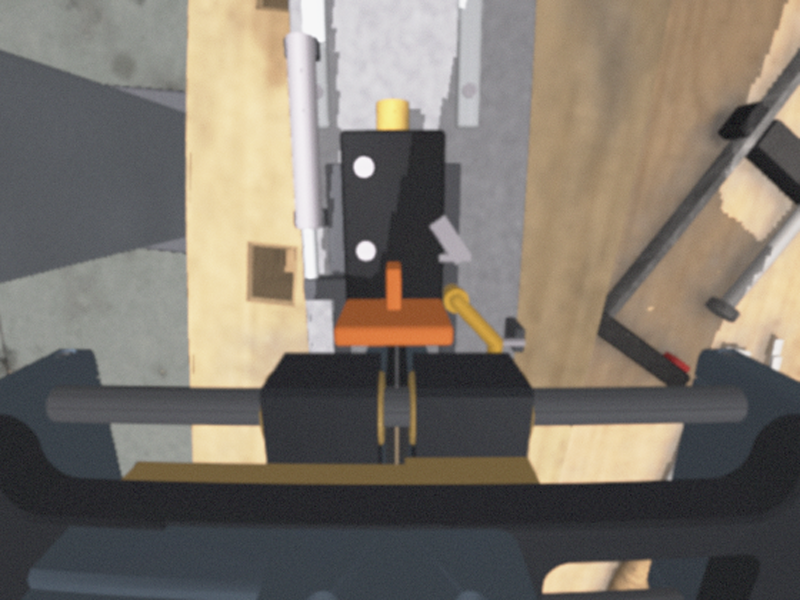

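>>> {"op": "apply_moves", "data": {"linear": [[-0.5, 0, 0], [-1, 0, 0], [-1.5, 0, 0], [-2.5, 0, 0], [-4, 0, 0]], "twist": [0, 0, 0, 0, 0]}}

```text
time: 4.0
tool_pos: [528.1, -92.8, 64.8]
tcp_rot: [-2.093, -2.342, 0.0]
contact_force: [-1.2, 0.5, -0.4]
gripper_width: 0.3
```

>>> {"op": "apply_moves", "data": {"linear": [[0, 0, -3], [0, 0, -8], [0, 0, -13], [0, 0, -13]], "twist": [0, 0, 0, 0]}}

```text
time: 4.5
tool_pos: [530.2, -93.3, 198.5]
tcp_rot: [2.091, 2.338, 0.005]
contact_force: [0.6, 0.1, -0.3]
gripper_width: 0.6
```

>>> {"op": "apply_moves", "data": {"linear": [[4.5, 0, 0], [9, 0, 0], [13, 0, 0], [13, 0, 0], [13, 0, 0]], "twist": [0, 0, 0, 0, 0]}}

```text
time: 5.12
tool_pos: [513.6, 36.4, 194.2]
tcp_rot: [-2.093, -2.342, 0.001]
contact_force: [0.2, -0.0, 0.1]
gripper_width: 0.5
```

```bash
python3 - <<'E'
from h import *
import pickle
o=observe();im,m=snap('wrist','w3.png'); pickle.dump(m,open('m3.pkl','wb'));print(o['time'],m['eye'],m['rotation'],o['tool_pos'],o['contact_force'])
cv2.imwrite('pics/w3b.png',cv2.resize(im,(800,600),interpolation=cv2.INTER_CUBIC))
m2=pickle.load(open('m2.pkl','rb'));print(atz(m2,393/1.42857,99/1.42857,24))
E
```

```text
5.125 [506.21961632 109.07793183 342.37359282] [2.87268162 0.16153086 0.01944961] [513.56269489  36.38095248 194.18054645] [ 0.17062675 -0.03555086  0.11476916]
[511.47836112  55.92249907  24.        ]
```

View pics/w3b.png

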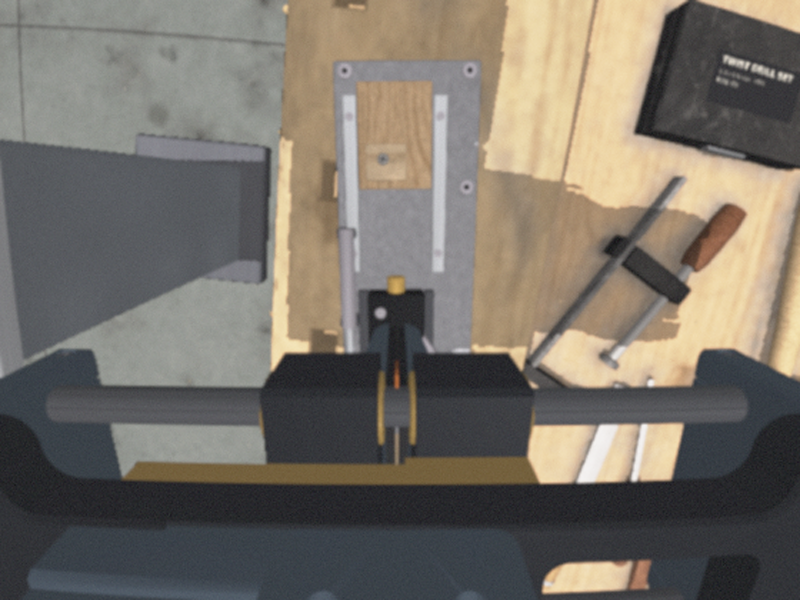

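```bash
python3 - <<'E'
from h import *
import pickle
k=1/1.42857
m0=pickle.load(open('m0.pkl','rb'))['wrist'];m1=pickle.load(open('m1.pkl','rb'));m=pickle.load(open('m3.pkl','rb'))
th=np.radians(6.4);R=np.array([[np.cos(th),-np.sin(th)],[np.sin(th),np.cos(th)]]);O=np.array([513.6,49.8])
L=lambda p:(R.T@(p[:2]-O)).round(1)
P=lambda u,v,z:atz(m,u*k,v*k,z)
print('pin rest',L(atz(m1,393*k,46*k,24)),'now',L(P(397,276,24)))
for n,p in dict(FL=P(357,81,34),FR=P(432,81,34),NL=P(357,188,34),NR=P(433,188,34),plL=P(335,62,12),plR=P(480,62,12),feL=P(343,96,19),feR=P(447,96,19),tcp=observe()['tool_pos']).items(): print(n,L(p))
print(tri([(m0,107*k,50*k),(m,357*k,81*k)]),tri([(m0,194*k,143*k),(m,433*k,188*k)]))
E
```

```text
pin rest [ -1.5 -35.5] now [-0.5 -6.3]
FL [-27.7 130.8]
FR [ 23.1 130.8]
NL [-29.1  59.9]
NR [25.1 59.9]
plL [-45.3 148.8]
plR [ 59.2 149. ]
feL [-39.3 124.3]
feR [ 35.2 124.3]
tcp [ -1.4 -13.6]
(array([471.21445557, 180.27085798,  28.77546478]), [np.float64(2.4199434212077136), np.float64(2.4199434212077824)]) (array([532.7632773 , 111.57958247,  22.20172896]), [np.float64(0.7244869846734289), np.float64(0.7244869846734435)])
```

>>> {"op": "apply_moves", "data": {"linear": [[4.5, 0, 0], [9, 0, 0], [13.5, 0, 0], [17.5, 0, 0], [17.5, 0, 3]], "twist": [0, 0, 0, 0, 0]}}

```text
time: 5.8
tool_pos: [495.8, 212.4, 166.0]
tcp_rot: [2.091, 2.342, 0.006]
contact_force: [0.1, -0.5, -0.5]
gripper_width: 0.3
```

```bash
python3 - <<'E'
from h import *
import pickle
k=1/1.42857
ms=pickle.load(open('m0.pkl','rb'))['side']
th=np.radians(6.4);R=np.array([[np.cos(th),-np.sin(th)],[np.sin(th),np.cos(th)]]);O=np.array([513.6,49.8])
L=lambda p:(R.T@(p[:2]-O)).round(1)
for n,p in dict(pliers=(374,398,5),pencil=(392,426,4),jar=(347,440,73),plate1=(385,372,12),plate2=(435,374,12)).items():
  q=atz(ms,p[0]*k,p[1]*k,p[2]); print(n,q.round(0),L(q))
o=observe();print(o['time'],o['tool_pos'],L(o['tool_pos']))
im,m=snap('wrist','w4.png'); pickle.dump(m,open('m4.pkl','wb'))
cv2.imwrite('pics/w4b.png',cv2.resize(im,(800,600),interpolation=cv2.INTER_CUBIC))
E
```

```text
pliers [552. 285.   5.] [ 64.4 229.7]
pencil [501. 346.   4.] [ 20.2 295.3]
jar [554. 448.  73.] [ 84.9 391.4]
plate1 [547. 218.  12.] [ 51.4 163.1]
plate2 [446. 201.  12.] [-50.4 157.6]
5.8 [495.82539287 212.39339211 166.02965817] [  0.5 163.6]
```

View pics/w4b.png

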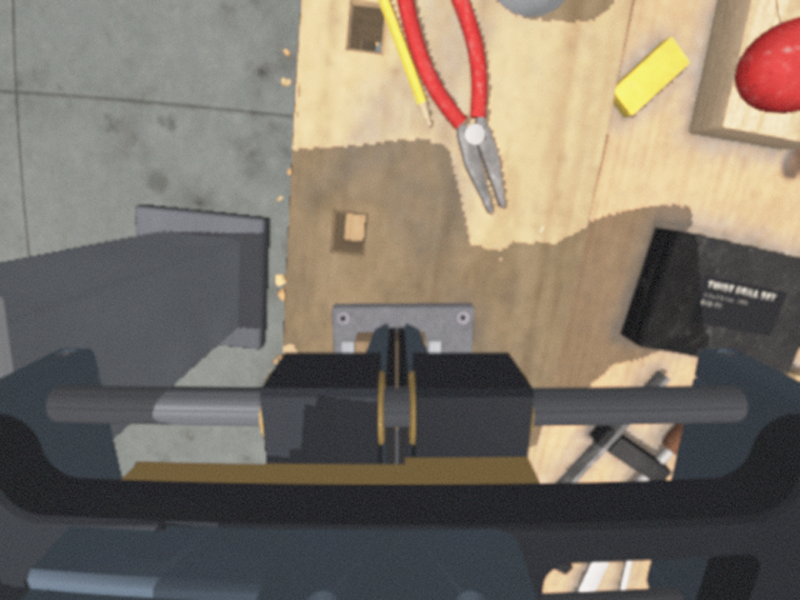

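>>> {"op": "apply_moves", "data": {"linear": [[0, -0.1, 4], [0, -0.1, 8], [0, -0.1, 11], [0, -0.1, 12.3], [0, -0.1, 12.3]], "twist": [0, 0, 0, 0, 0]}}

```text
time: 6.48
tool_pos: [493.3, 210.1, 41.7]
tcp_rot: [-2.095, -2.341, 0.002]
contact_force: [0.4, 0.3, -0.2]
gripper_width: 0.5
```

>>> {"op": "apply_moves", "data": {"linear": [[-0.4, 0, 0], [-0.8, 0, 0], [-1.2, 0, 0], [-1.6, 0, 0], [-2, 0, 0]], "twist": [0, 0, 0, 0, 0]}}

```text
time: 7.1
tool_pos: [495.7, 190.8, 42.2]
tcp_rot: [2.094, 2.342, 0.001]
contact_force: [-0.5, 3.0, 1.4]
gripper_width: 0.4
```

>>> {"op": "apply_moves", "data": {"linear": [[-0.5, 0, 0], [-1, 0, 0], [-1.5, 0, 0], [-2, 0, 0], [-2.5, 0, 0]], "twist": [0, 0, 0, 0, 0]}}

```text
time: 7.72
tool_pos: [498.3, 165.7, 41.9]
tcp_rot: [2.094, 2.342, -0.0]
contact_force: [0.4, 1.9, 2.1]
gripper_width: 0.3
```

>>> {"op": "apply_moves", "data": {"linear": [[-0.5, 0, 0], [-1, 0, 0], [-1.5, 0, 0], [-2, 0, 0], [-2.4, 0, 0]], "twist": [0, 0, 0, 0, 0]}}

```text
time: 8.35
tool_pos: [501.0, 141.8, 41.9]
tcp_rot: [-2.094, -2.342, 0.0]
contact_force: [-0.7, 2.5, 1.6]
gripper_width: 0.6
```

>>> {"op": "apply_moves", "data": {"linear": [[-0.2, 0, 0], [-0.4, 0, 0], [-0.6, 0, 0]], "twist": [0, 0, 0]}}

```text
time: 8.72
tool_pos: [501.6, 136.1, 41.9]
tcp_rot: [-2.094, -2.342, 0.0]
contact_force: [-0.1, 2.6, 2.8]
gripper_width: 0.7
```

>>> {"op": "apply_moves", "data": {"linear": [[-0.15, 0, 0], [-0.3, 0, 0]], "twist": [0, 0]}}

```text
time: 8.98
tool_pos: [501.9, 133.2, 41.9]
tcp_rot: [-2.094, -2.342, 0.0]
contact_force: [0.1, 1.8, 1.8]
gripper_width: 0.4
```

>>> {"op": "apply_moves", "data": {"linear": [[-0.1, 0, 0], [-0.2, 0, 0]], "twist": [0, 0]}}

```text
time: 9.22
tool_pos: [502.2, 131.9, 42.0]
tcp_rot: [-2.094, -2.341, -0.001]
contact_force: [-2.1, 17.7, 0.8]
gripper_width: 0.5
```

>>> {"op": "apply_moves", "data": {"linear": [[0.2, 0, 0], [1, 0, 0], [3, 0, 0], [6, 0, 0], [6, 0, 0]], "twist": [0, 0, 0, 0, 0]}}

```text
time: 9.85
tool_pos: [495.3, 192.3, 41.9]
tcp_rot: [2.092, 2.344, 0.0]
contact_force: [0.1, 0.0, -0.1]
gripper_width: 0.3
```

>>> {"op": "apply_moves", "data": {"linear": [[0, 0, -4], [0, 0, -9], [0, 0, -15], [-5, 0, -18], [-10, 0, -18]], "twist": [0, 0, 0, 0, 0]}}

```text
time: 10.48
tool_pos: [507.8, 90.3, 224.6]
tcp_rot: [2.091, 2.341, 0.005]
contact_force: [0.3, -0.4, -1.2]
gripper_width: 0.6
```

>>> {"op": "apply_moves", "data": {"linear": [[-5, 0, 0], [-10, 0, 0], [-15, 0, 0], [-15, 0, 0], [-15, 0, 0]], "twist": [0, 0, 0, 0, 0]}}

```text
time: 11.1
tool_pos: [523.0, -57.6, 221.7]
tcp_rot: [-2.095, -2.341, 0.0]
contact_force: [-0.2, 0.3, -0.4]
gripper_width: 0.3
```

```bash
python3 - <<'E'
from h import *
import pickle
o=observe();print(o['time'],o['tool_pos'],o['contact_force'])
im,m=snap('wrist','w5.png'); pickle.dump(m,open('m5.pkl','wb'))
cv2.imwrite('pics/w5b.png',cv2.resize(im,(800,600),interpolation=cv2.INTER_CUBIC))
E
```

```text
11.1 [522.95309313 -57.61866461 221.69443993] [-0.16697937  0.31023185 -0.40794057]
```

View pics/w5b.png

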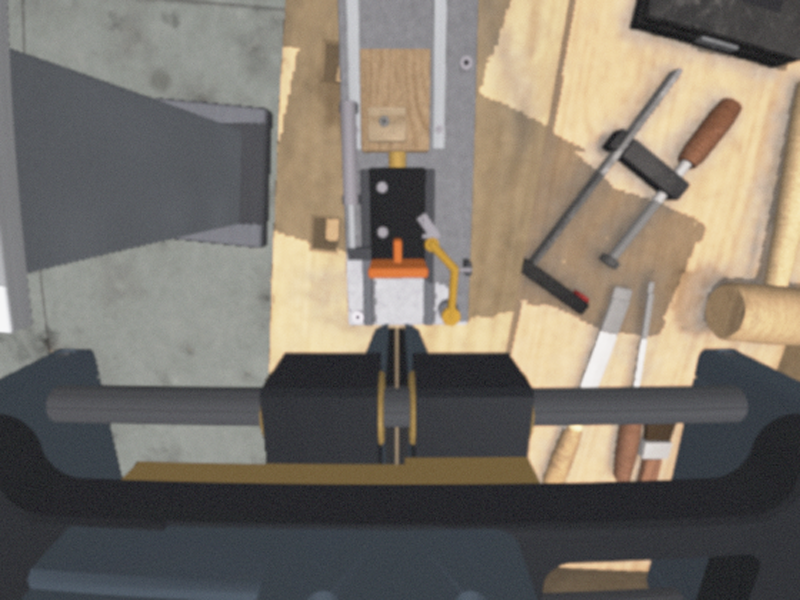

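```bash
python3 - <<'E'
from h import *
import pickle
k=1/1.42857
m=pickle.load(open('m5.pkl','rb'))
th=np.radians(6.4);R=np.array([[np.cos(th),-np.sin(th)],[np.sin(th),np.cos(th)]]);O=np.array([513.6,49.8])
L=lambda u,v,z:(R.T@(atz(m,u*k,v*k,z)[:2]-O)).round(1)
print('tab',L(398,278,71),'block far',L(362,48,34),L(431,48,34),'near',L(362,151,34),L(431,152,34),'near bottom z24',L(398,153,24),'plate rear',L(350,324,12))
print(observe()['qvel'].round(4)); ticket.hand_in()
E
```

```text
tab [ -0.9 -98.2] block far [-27.   65.2] [23.2 65.2] near [-28.2  -7. ] [24.4 -7.7] near bottom z24 [-0.8 -7.7] plate rear [ -43.8 -152.9]
[ 0.0141 -0.0001 -0.0017 -0.0016  0.0006 -0.0015]
the job is handed in; nothing more can be done
```

I set the jig and handed the job in at about 11 s; no verdict was reported.

- **Slide:** With closed fingers I pushed the orange tab about 41 mm, saw the latch pin in behind the tooth, then backed off. The tab face measured y -129 mm before and -98 mm at the end, about 30 mm of travel, which fits the latched 31 mm.
- **Block:** I pushed the pine block along the channel from its +y end until the force rose from about 2 N to 18 N against the pin, then backed off and raised the hand.
- **Last picture:** The pawl is still in behind the tooth. The block's near end is at y about -7 to -8 mm, and the pin face had been measured at -6.3 mm, so they agree to within my 1–2 mm of error. The block's centre is at x about -1 to -2 mm against the pin at about -1 mm. The contact force was near zero with the hand clear.
- **Disagreements:**
  - Height triangulated for the block's top corners from two views was poor (22–29 mm against the stated 34 mm). I used the stated height there, and the pushing contact agreed with it to a few millimetres.
  - The estimates of the jig origin differed by up to about 4 mm between views.
- **Bystanders:** I felt no contact with any of them, but I did not re-measure their positions at the end.

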